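Start the vacuum packer's warm-up run

TASK

Start the morning warm-up run of the table-top vacuum packer with its chamber empty: switch it on by pressing down the raised far end of the rocker switch at the right of its sloping panel, then press the round pump key and let it come up again, without pressing the two square keys. Then push the open clear lid down with the closed fingers until it lies fully on its seal, and finish while still holding it down there (the pump needs it held; it springs up if let go). Work only by pressing with the fingertips: do not grip or lift anything, and leave the jar, the cake ring and the tart where they stand.

Things in the scene. Friction and masses are not known exactly. Their poses are not given: they have to be found in the camera images.
- packer: Table-top chamber vacuum packer, steel, fixed: 420 mm deep (x), 330 mm wide (y). Origin: centre of its underside on the counter; x points from its front (robot side) to its back (hinge), y to the left as the robot sees it, z up. Deck 160 mm high with an open well 215 x 260 mm and a rubber seal. Its front 125 mm is the sloping panel.
- panel (a point): Middle of the flat panel face, 137 mm above the counter. The face slopes up at 20 deg towards the back, from 114 mm high at the front edge to 160 mm at the deck: straight into it is down and 20 deg towards the packer's +x. On it from left (+y) to right: round gauge (8 mm proud), three white keys in a row with a flat display above, black rocker switch.
- rocker_end (a point): Pressing point on the rocker's raised far end (lid side, small white bar), 13 mm from its middle. Rocker: 29 mm long up the slope, 25 mm wide, shallow V: off, its near half is level with the panel, 4 mm proud, and the far half rises to 9 mm; on, the reverse. Press with the fingertip's middle here or up to 4 mm further up the slope, so that it stays off the near half; goes down 5 mm.
- rocker (a joint): Rocker switch: 0 = off (as at the start), 0.36 rad = fully on; counts as on above 0.27. Takes about 3 N at its end, no spring: it stays where it is left.
- key_pump_top (a point): Centre of the top of the pump key: the larger, round one (26 mm across), the right-hand one of the three keys, 73 mm left of the rocker. Top 8 mm proud of the panel.
- key_pump (a joint): Pump key, slides straight into the panel: 0 = up, 0.004 m = fully in; counts as pressed above 0.0028. Spring: starts to move at 2 N, 4.5 N fully in; springs back up.
- key_b_top (a point): Centre of the top of the middle key, square, 16 mm, 47 mm left of the pump key. Not to be pressed.
- key_b (a joint): Middle square key: 0 = up, 0.004 m = fully in; same spring as the pump key.
- key_a_top (a point): Centre of the top of the left key, square, 16 mm, 47 mm left of the middle key. Not to be pressed.
- key_a (a joint): Left square key: 0 = up, 0.004 m = fully in; same spring as the pump key.
- lid_lip (a point): Pressing point: middle of the top of the grey grip strip along the lid's front edge (strip 22 mm deep, 306 mm wide, 22 mm thick). It lies 269 mm in front of and 22 mm above the hinge line (in the lid's own frame); 187 mm above the counter when the lid is shut. Behind it the lid is an 18 mm clear plate with aluminium edges.
- lid: The lid. Origin: middle of the underside of the front strip; shut, its axes are the packer's; z leans from vertical by the opening angle: 0 = fully down on the seal, starts at 0.28 to 0.52 rad. Hinge line along y, 269 mm behind this origin (190 behind the packer's), 165 mm up. Friction holds it till pushed; a spring lifts it: shutting takes up to 9 N at the strip; let go, it rises.
- jar: Amber jar with brass cap, 72 mm across, 105 mm high, loose on the counter beside the packer; origin at the centre of its underside. Not to be moved.
- cake_ring: Steel cake ring, 90 mm across, 50 mm high, loose on the counter beside the packer; origin at the centre of its underside. Not to be moved.
- tart: Tart on a round gold card 116 mm across, 45 mm high in all, loose on the counter beside the packer; origin at the centre of its underside. Not to be moved.

How it is judged:
By the outcome, as a careful person would: the job done as asked, in the order asked, and still so for the second after the job is handed in, while the arm keeps its last pose, push and grip.
It also fails if it takes over 45 s, if anything falls off the work surface, if the arm or the gripper's body presses on something with over 40 N, if the wrist force passes 120 N, or if a joint passes its speed limit or range.

ROBOT

A 7-joint arm with a two-finger parallel gripper is mounted at the origin on the work surface. World frame = base frame: x ahead of the robot, y to its left, z up, the work surface at z = 0. Lengths are in m, angles in rad, forces in N, time in s.
With the tool pointing down it reaches from about 0.35 to 0.9 m from the base axis. Payload 8.1 kg.
Tool frame: the origin (TCP) lies midway between the tips of the shut fingers; the grasp point (between the pads) lies behind it (arm.tcp_to_grasp is the z of the grasp point in the tool frame, in m); z points along the fingers, y is the line along which they close (so a half turn about z gives the same grasp; the last joint's range is limited). The gripper opens to 92 mm and grips with 3 to 60 N. Pads are 19 mm wide; open, the fingers measure 130 mm over their backs; the gripper's body (75 mm by 190 mm) begins 47 mm behind the grasp point.
Start: joints at [-1.262, 0.434, 0.025, 1.573, -0.012, 1.134, -0.075], TCP at [0.25, 0.573, 0.227] pointing down, gripper open.
Joint ranges: [-2.62, 2.62], [-0.44, 2.09], [-1.27, 1.32], [0.08, 2.57], [-1.32, 4.46], [0.12, 2], [-2.74, 2.74]. Speed limits (rad/s): [2.22, 2.22, 3.01, 3.01, 3.14, 3.14, 3.14].

INTERFACE

Orientations are given as a rotation vector (axis times angle).
In Python, from cell import readout, vision, arm gives the robot as it stands.
- The arm moves only by the tool carry_out, never from a script. Its argument "increments" is one flat list of numbers, 6 for each row, row after row: the shift along the world's x, y, z in mm, then the turn, a rotation vector about the world's x, y, z in rad. In form: [tx, ty, tz, wx, wy, wz, tx, ty, tz, wx, wy, wz, ...]. A call has 1 to 20 rows; each row shifts and turns the commanded pose from where the row before left it; what a row does not reach is not made up. A row lasts 1/8 s, in which the tool goes at most 62.5 mm and 10.7 degrees, less where a joint would pass 70% of its speed; a pose out of reach is approached as far as the arm can. A call with a gripper value outside its range is refused whole. "grip" is the closure, from 0 (fully open) to 1 (shut), set as the call begins (left out, the last holds). The fingers move at their own pace and stop on an object; "newtons" is the grip in N (left out, the last holds). Time passes only in rows, so rows that do not move let the fingers close. It gives the time, the measured TCP pose, the force, the opening and the grip force at its end, in the units of the state.
- readout.observe(): the state, without advancing time (a new reading comes with each control period).
- vision.get_image(name): name is "scene" or "top" or "wrist"; returns the picture (400x640x3 uint8, red, green, blue); there is no depth.
- vision.calibration(name): a dict with "fov_y" (degrees; the focal length in pixels is half the picture's height over the tangent of half this angle, whatever the lens; pixels are square), "cx", "cy" (the principal point, pixels), "pose" (4x4, takes a point from camera to world coordinates). Camera axes: x right, y up, looking along -z (the intrinsics and any distortion apply to the point x, -y, -z); pixel columns grow to the right and rows downward; lengths in m; the calibration is good to about 2 mm. A picture is of the moment at which its call begins: read the wrist's pose just before it. calibration takes no time and is no camera call; for the wrist camera it gives the pose at the moment of the call.
- arm.sign_off(): hands the job in; it is judged then, once.
The state is a dict: "clock": time; "joints": joint angles; "dq": joint speeds; "joint_efforts": joint torques, N m; "position": TCP position; "ee_rot": TCP orientation; "force": force on the tool from outside, world axes, zero at the start; "ft_torque": the same for the moment, N m; "width": opening from 0.0 (shut) to 1.0 (fully open); "gripper_force": force on a finger pad.
Only numpy, scipy, OpenCV 4.12 (cv2) and the standard library are available. Lean on these libraries where they do the work, as an engineer would, in place of code of your own. Each camera call takes 0.05 s, during which the arm holds its last target. There are 200 camera calls.

## Working session

There is one attempt and no reset: what is moved stays moved. The work goes in short steps, Python scripts to look and compute and a tool call to move; the robot and the scene stay as the last step left them, time stands still between calls to the robot, and variables do not carry over. Pictures are saved under pics/ and viewed, at most 13 in all, crops included, and the job is handed in when it is done.

Besides the shell and the picture viewer there is one more tool, called after "Request:" by a JSON object that holds its "method" and its "body", one argument or row to a line. carry_out: Moves the arm, as the interface text tells. Its arguments: {"type":"object","properties":{"increments":{"type":"array","items":{"type":"number"}},"grip":{"type":"number"},"newtons":{"type":"number"}},"required":["increments"]}

```bash
mkdir -p pics; ls; python3 - <<'E'
from cell import readout,vision,arm
import cv2,numpy as np
np.set_printoptions(precision=4,suppress=True)
s=readout.observe();print({k:np.round(v,3) for k,v in s.items()});print(arm.tcp_to_grasp)
for n in("scene","top"):
    im=vision.get_image(n);cv2.imwrite(f"pics/{n}0.png",im[:,:,::-1]);print(n,vision.calibration(n))
E
```

```text
pics
{'clock': np.float64(0.0), 'joints': array([-1.262,  0.435,  0.025,  1.574, -0.012,  1.134, -0.075]), 'dq': array([-0.001, -0.001,  0.001,  0.001, -0.001,  0.001, -0.001]), 'joint_efforts': array([ -0.001, -66.785,   0.985, -31.446,  -0.061,   0.043,   0.   ]), 'position': array([0.25 , 0.572, 0.226]), 'ee_rot': array([-0.642, -3.075,  0.003]), 'force': array([-0.01 ,  0.476, -0.346]), 'ft_torque': array([ 0.007, -0.007, -0.033]), 'gripper_force': np.float64(0.0), 'width': np.float64(1.001)}
-0.0188
scene {'fov_y': 50.15723177567508, 'cx': 313.69547876291256, 'cy': 199.4082296396817, 'pose': array([[ 0.0922, -0.8285,  0.5524,  1.1836],
       [ 0.9957,  0.0789, -0.0479, -0.027 ],
       [-0.0039,  0.5545,  0.8322,  1.0439],
       [ 0.    ,  0.    ,  0.    ,  1.    ]])}
top {'fov_y': 49.270659588214066, 'cx': 319.4338905702611, 'cy': 200.5244460703953, 'pose': array([[ 0.0013,  0.9911, -0.1332,  0.4178],
       [-1.    ,  0.0007, -0.0044,  0.0236],
       [-0.0042,  0.1332,  0.9911,  1.3194],
       [ 0.    ,  0.    ,  0.    ,  1.    ]])}
```

View pics/scene0.png

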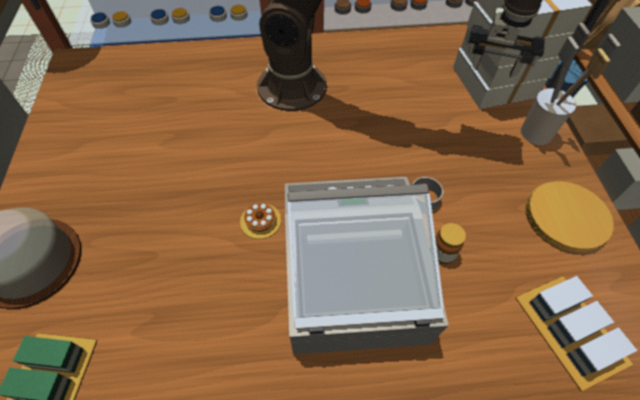

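View pics/top0.png

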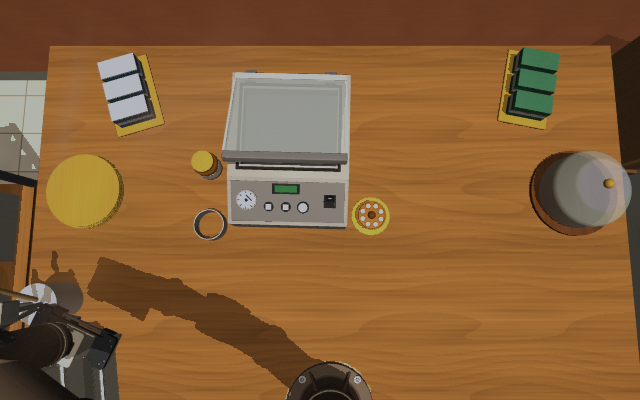

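The scene view shows the packer with its lid partly open. In the top view the keys are near (268,207), (285,207) and (303,208). The rocker is near (330,201), and the lid strip runs along row ~157. The jar, ring and tart stand beside the packer.

```bash
cat > h.py <<'E'
from cell import readout,vision,arm
import cv2,numpy as np
from scipy.spatial.transform import Rotation as R
np.set_printoptions(precision=4,suppress=True)
def ray(c,px):
    f=200/np.tan(np.radians(c["fov_y"]/2));P=c["pose"]
    px=np.atleast_2d(px)
    d=np.c_[(px[:,0]-c["cx"])/f,-(px[:,1]-c["cy"])/f,-np.ones(len(px))]
    return P[:3,3],d@P[:3,:3].T
def onz(c,px,z):
    o,d=ray(c,px);z=np.broadcast_to(z,(len(d),))
    return o+d*((z-o[2])/d[:,2])[:,None]
def proj(c,X):
    f=200/np.tan(np.radians(c["fov_y"]/2));P=c["pose"]
    q=(np.atleast_2d(X)-P[:3,3])@P[:3,:3]
    return np.c_[c["cx"]+f*q[:,0]/-q[:,2],c["cy"]-f*q[:,1]/-q[:,2]]
E
python3 - <<'E'
from h import *
im=cv2.imread("pics/top0.png");c=vision.calibration("top")
cr=im[140:235,215:400];cv2.imwrite("pics/crop.png",cv2.resize(cr,None,fx=4,fy=4,interpolation=cv2.INTER_CUBIC))
g=cv2.cvtColor(im,cv2.COLOR_BGR2GRAY)
def blobs(m):
    n,l,st,ce=cv2.connectedComponentsWithStats(m.astype(np.uint8))
    for i in range(1,n):
        if st[i,4]>20: print(st[i],ce[i],onz(c,ce[i],.143)[0])
m=np.zeros(g.shape,bool);m[190:220,258:345]=True
print("white");blobs(m&(g>205));print("black");blobs(m&(g<50))
E
```

```text
white
black
[282 190  17   4  23] [291.9565 192.4783] [0.598  0.1038 0.143 ]
[324 195  11  13 133] [328.7594 201.0526] [0.5744 0.0034 0.143 ]
```

View pics/crop.png

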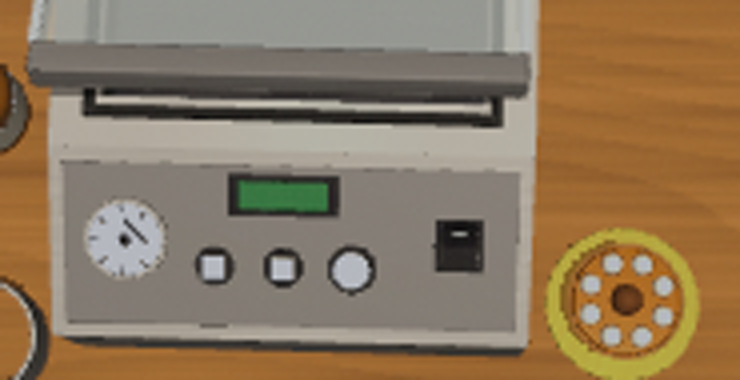

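The crop shows the pump key at about (302.6,207.4), key_a at (268.4,206.5), key_b at (285.4,207) and the rocker's white bar at (329.6,198.4). The panel is clear of the lid strip.

```bash
python3 - <<'E'
from h import *
c=vision.calibration("top")
px=[[268.4,206.5],[285.4,207],[302.6,207.4],[329.6,198.4],[230,180.2],[344.6,183.4],[230.8,223],[343.8,222.5]]
zz=[.135,.135,.135,.150,.155,.155,.116,.116]
X=onz(c,px,zz);print(X)
print(np.linalg.norm(X[0]-X[2]),np.arctan2(*(X[0]-X[2])[[0,1]])*57.3)
print(onz(c,[[224,156],[347,160]],.27))
print(vision.calibration("wrist"));s=readout.observe();print(R.from_rotvec(s["ee_rot"]).as_matrix())
E
```

```text
[[ 0.5603  0.1684  0.135 ]
 [ 0.559   0.1219  0.135 ]
 [ 0.5579  0.0748  0.135 ]
 [ 0.5807  0.0012  0.15  ]
 [ 0.6297  0.2715  0.155 ]
 [ 0.6211 -0.0394  0.155 ]
 [ 0.5166  0.2741  0.116 ]
 [ 0.5182 -0.0386  0.116 ]]
0.09365425734420503 1.4707618422744684
[[ 0.6693  0.2635  0.27  ]
 [ 0.6594 -0.0394  0.27  ]]
{'fov_y': 61.02310601452096, 'cx': 319.29493983732834, 'cy': 193.26388379365665, 'pose': array([[ 0.4005, -0.8722, -0.2807,  0.1729],
       [ 0.9163,  0.3803,  0.1256,  0.6063],
       [-0.0028, -0.3075,  0.9515,  0.3828],
       [ 0.    ,  0.    ,  0.    ,  1.    ]])}
[[-0.9164  0.4003 -0.0004]
 [ 0.4003  0.9164 -0.0013]
 [-0.0001 -0.0014 -1.    ]]
```

Request:
{"method": "carry_out", "body": {
  "increments": [18, -38, 6, 0, 0, 0.064, 18, -38, 6, 0, 0, 0.064, 18, -38, 6, 0, 0, 0.064, 18, -38, 6, 0, 0, 0.064, 18, -38, 6, 0, 0, 0.064, 18, -38, 6, 0, 0, 0.064, 18, -38, 6, -0.0015, -0.05, 0, 18, -38, 6, -0.0015, -0.05, 0, 18, -38, 6, -0.0015, -0.05, 0, 18, -38, 6, -0.0015, -0.05, 0, 18, -38, 6, -0.0015, -0.05, 0, 18, -38, 6, -0.0015, -0.05, 0, 18, -38, 6, -0.0015, -0.05, 0, 18, -38, 6, 0, 0, 0, 0, 0, 0, 0, 0, 0, 0, 0, 0, 0, 0, 0],
  "grip": 1,
  "newtons": 10
}}

```text
clock: 2.1
position: [0.5018, 0.0412, 0.3104]
ee_rot: [0.039, 2.792, -0.008]
force: [0.2, -0.0, -0.0]
width: 0.008
gripper_force: 0.0
```

```bash
python3 - <<'E'
from h import *
s=readout.observe();print(s["clock"],s["position"],s["width"],s["force"],s["joints"]);print(R.from_rotvec(s["ee_rot"]).as_matrix())
c=vision.calibration("wrist");im=vision.get_image("wrist");cv2.imwrite("pics/w1.png",im[:,:,::-1]);np.save("w1.npy",c["pose"]);print(c["pose"])
print(proj(c,[[0.5579,.0748,.135],[.5807,.0012,.15],s["position"]]))
E
```

```text
2.1 [0.5018 0.0412 0.3104] 0.008177637060509791 [ 0.1697 -0.0212 -0.0095] [-0.5929 -0.0579  0.3184  2.0349  0.1624  0.8331  1.1816]
[[-0.9392  0.0279  0.3422]
 [ 0.026   0.9996 -0.0102]
 [-0.3423 -0.0006 -0.9396]]
[[ 0.0281 -0.7888 -0.614   0.3685]
 [ 0.9996  0.0212  0.0185  0.0451]
 [-0.0016 -0.6143  0.7891  0.4288]
 [ 0.      0.      0.      1.    ]]
[[353.8861 162.2695]
 [283.0178 190.3819]
 [319.3107 255.9888]]
```

View pics/w1.png

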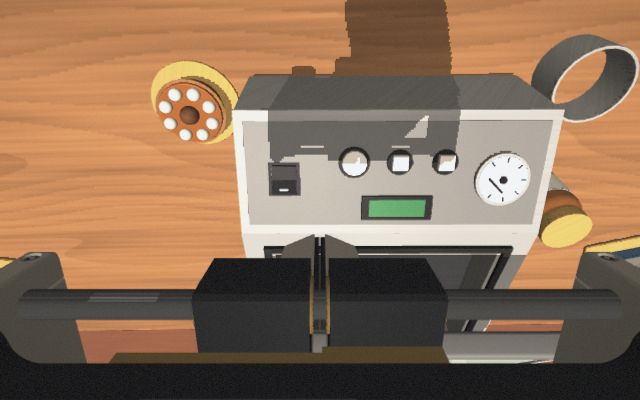

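The wrist view shows the pump key at about (354,162) and the rocker bar at (284,190), within 1 px of the predictions. The shut fingertips sit at row ~237. Next I triangulate from the two views.

```bash
python3 - <<'E'
from h import *
ct=vision.calibration("top");cw=vision.calibration("wrist")
T=[[268.4,206.5],[285.4,207],[302.6,207.4],[329.6,198.4]]
W=[[446.5,162],[400.5,162],[354,162],[284,190]]
o1,d1=ray(ct,T);o2,d2=ray(cw,W)
for a,b in zip(d1,d2):
    t=np.linalg.lstsq(np.c_[a,-b],o2-o1,rcond=None)[0];p,q=o1+a*t[0],o2+b*t[1];print((p+q)/2,np.linalg.norm(p-q))
# panel face corners via wrist (front-left/right, back-left/right)
print(onz(cw,[[247,121],[559,121]],.118),onz(cw,[[250,223],[548,223]],.155))
E
```

```text
[0.5599 0.1691 0.1355] 0.0015683289223042457
[0.5588 0.1224 0.135 ] 0.0011343362402594457
[0.558  0.0752 0.1341] 0.0006557518813267503
[0.5811 0.0019 0.1485] 0.0014309531898400332
[[ 0.5172 -0.0311  0.118 ]
 [ 0.5254  0.2791  0.118 ]] [[ 0.6209 -0.0379  0.155 ]
 [ 0.6291  0.2886  0.155 ]]
```

Request:
{"method": "carry_out", "body": {
  "increments": [15, -8, -26, 0, 0, 0, 15, -8, -26, 0, 0, 0, 15, -8, -26, 0, 0, 0, 14, -8, -27, 0, 0, 0, 14, -8, -27, 0, 0, 0, 0, 0, 0, 0, 0, 0, 0, 0, 0, 0, 0, 0]
}}

```text
clock: 3.02
position: [0.5749, 0.0017, 0.1791]
ee_rot: [0.037, 2.792, -0.007]
force: [-0.0, 0.5, -0.1]
width: 0.005
gripper_force: 0.0
```

```bash
python3 - <<'E'
from h import *
s=readout.observe();print(s["position"],s["force"]);d=R.from_rotvec(s["ee_rot"]).as_matrix()[:,2];print(d)
c=vision.calibration("wrist");im=vision.get_image("wrist");cv2.imwrite("pics/w2.png",cv2.resize(im[80:330,160:480,::-1],None,fx=2.4,fy=2.4,interpolation=cv2.INTER_CUBIC))
P=np.array([.581,.0015,.149]);print("along",(P-s["position"])@d,"lateral",P-s["position"]-d*((P-s["position"])@d),(proj(c,[P,s["position"]])-[160,80])*2.4)
E
```

```text
[0.5749 0.0017 0.1791] [-0.0413  0.5297 -0.0859]
[ 0.3426 -0.0096 -0.9394]
along 0.03040431282214963 lateral [-0.0043  0.0001 -0.0016] [[382.2746 346.9012]
 [382.4122 422.4376]]
```

View pics/w2.png

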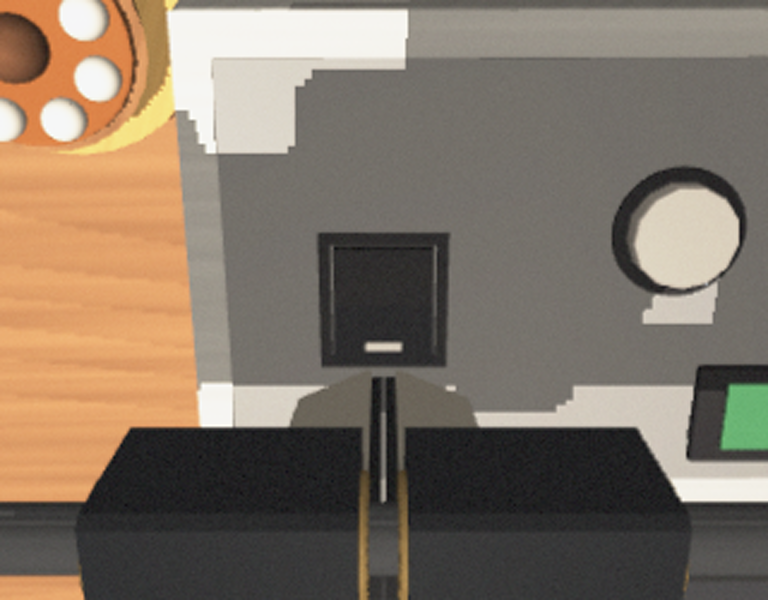

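The bar sits at (383,347) in the crop, as predicted, and the fingers line up in y. I shift 1.5 mm down the slope and press.

Request:
{"method": "carry_out", "body": {
  "increments": [1.2, -0.1, -8.0, 0, 0, 0, 2.7, -0.1, -7.5, 0, 0, 0, 2.7, -0.1, -7.5, 0, 0, 0, 1, 0, -2.8, 0, 0, 0, 0, 0, 0, 0, 0, 0]
}}

```text
clock: 3.7
position: [0.5827, 0.0003, 0.1526]
ee_rot: [0.039, 2.792, -0.008]
force: [0.6, -0.6, 0.6]
width: 0.003
gripper_force: 0.0
```

Request:
{"method": "carry_out", "body": {
  "increments": [0.7, 0, -1.9, 0, 0, 0, 0.7, 0, -1.9, 0, 0, 0, 0.7, 0, -1.9, 0, 0, 0, 0, 0, 0, 0, 0, 0]
}}

```text
clock: 4.2
position: [0.5855, 0.0005, 0.1476]
ee_rot: [0.039, 2.79, -0.008]
force: [0.8, 0.3, 3.0]
width: 0.006
gripper_force: 1.6
```

Request:
{"method": "carry_out", "body": {
  "increments": [0.5, 0, -1.4, 0, 0, 0, 0.5, 0, -1.4, 0, 0, 0, 0, 0, 0, 0, 0, 0]
}}

```text
clock: 4.58
position: [0.586, 0.0006, 0.1462]
ee_rot: [0.039, 2.79, -0.006]
force: [-14.1, -0.2, 29.3]
width: 0.005
gripper_force: 16.3
```

Request:
{"method": "carry_out", "body": {
  "increments": [0.5, 0, -1.4, 0, 0, 0, 0.5, 0, -1.4, 0, 0, 0, 0, 0, 0, 0, 0, 0]
}}

```text
clock: 4.95
position: [0.5865, 0.0005, 0.1455]
ee_rot: [0.041, 2.789, -0.004]
force: [-37.3, 0.1, 68.1]
width: 0.007
gripper_force: 38.2
```

Bottomed out. I retract and look.

Request:
{"method": "carry_out", "body": {
  "increments": [-1, 0, 2.8, 0, 0, 0, -4, 0, 11, 0, 0, 0, -7, 0, 19, 0, 0, 0, -10, 15, 0, 0, 0, 0, -10, 30, 0, 0, 0, 0, -9, 30, -7, 0, 0, 0, 0, 0, 0, 0, 0, 0]
}}

```text
clock: 5.82
position: [0.544, 0.0779, 0.1663]
ee_rot: [0.032, 2.794, -0.008]
force: [0.4, -0.9, 0.0]
width: 0.006
gripper_force: 0.0
```

```bash
python3 - <<'E'
from h import *
s=readout.observe();print(s["position"],s["force"]);d=R.from_rotvec(s["ee_rot"]).as_matrix()[:,2];print(d)
c=vision.calibration("wrist");im=vision.get_image("wrist");cv2.imwrite("pics/w3.png",cv2.resize(im[80:330,160:480,::-1],None,fx=2.4,fy=2.4,interpolation=cv2.INTER_CUBIC))
P=np.array([.558,.075,.1345]);print("along",(P-s["position"])@d,"lateral",P-s["position"]-d*((P-s["position"])@d),(proj(c,[P,[.581,.0015,.149],[.581,.0015,.144]])-[160,80])*2.4)
E
```

```text
[0.544  0.0779 0.1663] [ 0.3683 -0.8919  0.0239]
[ 0.3401 -0.0094 -0.9403]
along 0.03464025966524344 lateral [ 0.0022 -0.0026  0.0008] [[372.448  365.5382]
 [ 93.3647 472.2215]
 [ 98.6779 457.0623]]
```

View pics/w3.png

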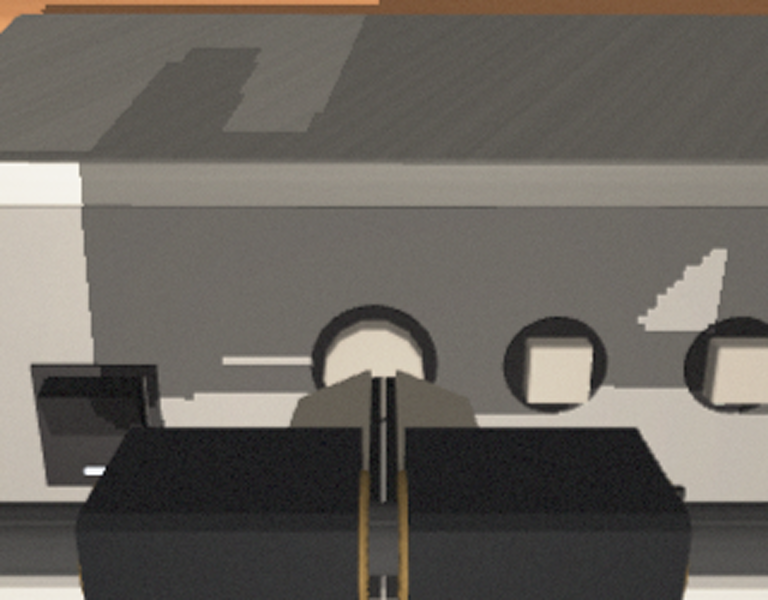

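The near half of the rocker now shows a raised front wall, but the bar's position is ambiguous. I go back to the w2 pose for a direct comparison before pressing the pump key.

Request:
{"method": "carry_out", "body": {
  "increments": [5, -26, 7, 0, 0, 0, 13, -25, 3, 0, 0, 0, 13, -25, 3, 0, 0, 0, 0, 0, 0, 0, 0, 0, 0, 0, 0, 0, 0, 0]
}}

```text
clock: 6.5
position: [0.5763, -0.0011, 0.1801]
ee_rot: [0.041, 2.792, -0.008]
force: [-0.5, -0.1, -0.3]
width: 0.009
gripper_force: 0.0
```

```bash
python3 - <<'E'
from h import *
s=readout.observe();print(s["position"],s["ee_rot"])
im=vision.get_image("wrist");b=cv2.resize(im[80:330,160:480,::-1],None,fx=2.4,fy=2.4,interpolation=cv2.INTER_CUBIC)
a=cv2.imread("pics/w2.png");cr=lambda x:cv2.convertScaleAbs(cv2.resize(x[200:400,290:480],None,fx=2,fy=2),alpha=1.5,beta=15)
cv2.imwrite("pics/w4.png",np.hstack([cr(a),cr(b)]))
E
```

```text
[ 0.5763 -0.0011  0.1801] [ 0.0407  2.7922 -0.0083]
```

View pics/w4.png

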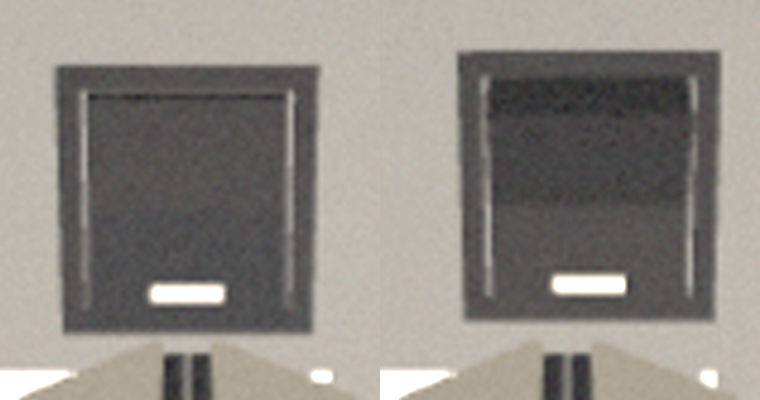

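On the left is the rocker off; on the right, after the press, its near end is raised and the far half is flat, so it is on. Now the pump key.

Request:
{"method": "carry_out", "body": {
  "increments": [-9, 25, 0, 0, 0, 0, -10, 26, 0, 0, 0, 0, -10, 25.4, -12, 0, 0, 0, 0, 0, -5, 0, 0, 0, 0, 0, 0, 0, 0, 0, 0, 0, 0, 0, 0, 0]
}}

```text
clock: 7.3
position: [0.5482, 0.0751, 0.1637]
ee_rot: [0.04, 2.791, -0.008]
force: [0.2, -0.3, 0.3]
width: 0.004
gripper_force: 0.0
```

Request:
{"method": "carry_out", "body": {
  "increments": [3.4, 0, -9.4, 0, 0, 0, 3.4, 0, -9.4, 0, 0, 0, 2.1, 0, -5.6, 0, 0, 0, 0.7, 0, -1.9, 0, 0, 0, 0, 0, 0, 0, 0, 0]
}}

```text
clock: 7.92
position: [0.5572, 0.0754, 0.1369]
ee_rot: [0.04, 2.792, -0.009]
force: [-3.6, -2.1, 3.4]
width: 0.004
gripper_force: 1.9
```

Request:
{"method": "carry_out", "body": {
  "increments": [0.5, 0, -1.4, 0, 0, 0, 0.3, 0, -0.9, 0, 0, 0, 0, 0, 0, 0, 0, 0]
}}

```text
clock: 8.3
position: [0.5578, 0.0754, 0.1357]
ee_rot: [0.04, 2.791, -0.007]
force: [-14.3, -3.5, 21.2]
width: 0.007
gripper_force: 12.2
```

Request:
{"method": "carry_out", "body": {
  "increments": [0.3, 0, -0.9, 0, 0, 0, 0.3, 0, -0.9, 0, 0, 0, 0, 0, 0, 0, 0, 0]
}}

```text
clock: 8.68
position: [0.5579, 0.0755, 0.1352]
ee_rot: [0.041, 2.791, -0.006]
force: [-30.6, -5.4, 48.4]
width: 0.003
gripper_force: 27.9
```

Key went fully in: the tip is about 4 mm above the panel plane inferred from the rocker press. Release, then go up and compute the lid angle.

Request:
{"method": "carry_out", "body": {
  "increments": [-1, 0, 2.8, 0, 0, 0, -3.4, 0, 9.4, 0, 0, 0, -7, 0, 19, 0, 0, 0, -7, 4, 40, 0, 0, 0, -8, 6, 50, 0, 0, 0, 0, 10, 50, 0, 0, 0, 0, 10, 20, 0, 0.05, 0, 0, 10, 0, 0, 0.05, 0, 0, 0, 0, 0, 0, 0, 0, 0, 0, 0, 0, 0]
}}

```text
clock: 9.93
position: [0.5322, 0.1153, 0.3238]
ee_rot: [0.04, 2.891, -0.011]
force: [-0.7, 0.1, -0.3]
width: 0.009
gripper_force: 0.0
```

```bash
python3 - <<'E'
from h import *
from scipy.optimize import brentq
s=readout.observe();print(s["clock"],s["position"],s["ee_rot"])
ct=vision.calibration("top")
o,d=ray(ct,[285.5,156.5]);d=d[0]
H=np.array([.9125,.165])
lip=lambda t:H+[-.269*np.cos(t)+.022*np.sin(t),.269*np.sin(t)+.022*np.cos(t)]
def f(t):
    L=lip(t);k=(L[1]-o[2])/d[2];return (o+k*d)[0]-L[0]
for t in np.arange(.2,.6,.05):print(round(t,2),round(f(t)*1e3,1),lip(t))
c=vision.calibration("wrist");im=vision.get_image("wrist");cv2.imwrite("pics/w5.png",im[:,:,::-1])
sc=vision.get_image("scene");cs=vision.calibration("scene")
for t in(.28,.34,.4,.46,.52):
    L=lip(t);print(t,proj(cs,[[L[0],.114,L[1]]]),proj(c,[[L[0],.114,L[1]]]))
E
```

```text
9.925 [0.5322 0.1153 0.3238] [ 0.04    2.8909 -0.0112]
0.2 22.0 [0.6532 0.24  ]
0.25 14.9 [0.6573 0.2529]
0.3 7.2 [0.662  0.2655]
0.35 -1.1 [0.6674 0.2779]
0.4 -10.0 [0.6733 0.29  ]
0.45 -19.3 [0.6798 0.3018]
0.5 -29.2 [0.687  0.3133]
0.55 -39.5 [0.6947 0.3244]
0.28 [[356.5718 194.6762]] [[322.3314 315.2588]]
0.34 [[357.5366 193.1383]] [[322.5466 334.8169]]
0.4 [[358.5814 191.9912]] [[322.7993 355.875 ]]
0.46 [[359.7071 191.2594]] [[323.0895 378.3038]]
0.52 [[360.9143 190.9682]] [[323.4168 401.9222]]
```

View pics/w5.png

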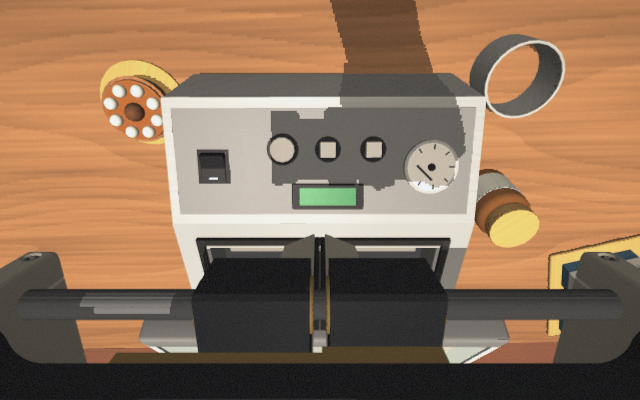

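The panel is clear, the pump key is up, and the strip is at rows ~320–348, which agrees with a lid angle of about 0.34 (lip near x 0.666, z 0.276). I move above it.

Request:
{"method": "carry_out", "body": {
  "increments": [34, 0, 0, 0, 0.05, 0, 34, 0, 0, 0, 0.05, 0, 34, 0, 0, 0, 0.05, 0, 32, -1, 0, 0, 0.05, 0, 0, 0, -20, 0, 0, 0, 0, 0, -6, 0, 0, 0, 0, 0, 0, 0, 0, 0]
}}

```text
clock: 10.9
position: [0.6658, 0.1148, 0.2982]
ee_rot: [0.041, 3.092, -0.015]
force: [-0.3, 0.4, 0.9]
width: 0.005
gripper_force: 0.0
```

```bash
python3 - <<'E'
from h import *
s=readout.observe();print(s["clock"],s["position"],s["ee_rot"],s["force"])
a=vision.get_image("top")[130:235,215:360,::-1];b=vision.get_image("wrist")[190:390,100:540,::-1]
a=cv2.resize(a,None,fx=3,fy=3,interpolation=cv2.INTER_CUBIC);b=cv2.resize(b,(435,198))
cv2.imwrite("pics/w6.png",np.vstack([a,b]))
print((proj(vision.calibration("top"),[s["position"]])-[215,130])*3)
E
```

```text
10.9 [0.6658 0.1148 0.2982] [ 0.0409  3.0918 -0.0148] [-0.3203  0.4214  0.8884]
[[205.0347  74.102 ]]
```

View pics/w6.png

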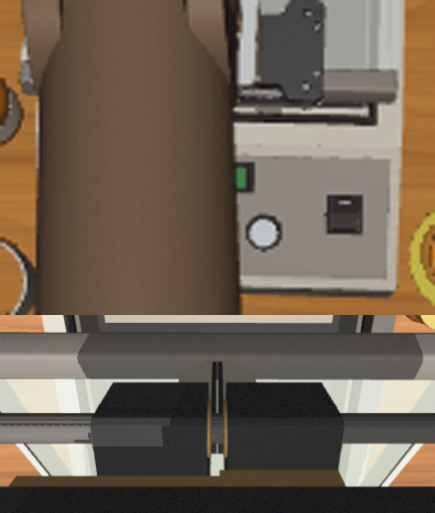

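The fingertips are over the strip, near its middle. I descend to contact.

Request:
{"method": "carry_out", "body": {
  "increments": [0, 0, -8, 0, 0, 0, 0, 0, -6, 0, 0, 0, 0, 0, -4, 0, 0, 0, 0, 0, -3, 0, 0, 0, 0, 0, 0, 0, 0, 0]
}}

```text
clock: 11.62
position: [0.6667, 0.1149, 0.277]
ee_rot: [0.041, 3.091, -0.015]
force: [-0.7, 0.7, 1.3]
width: 0.0
gripper_force: 0.5
```

```bash
python3 - <<'E'
from h import *
c=vision.calibration("wrist");H=np.array([.9125,.165])
for t in(.3,.34,.38):
  f=lambda a,b:H+[-a*np.cos(t)+b*np.sin(t),a*np.sin(t)+b*np.cos(t)]
  for n,a,b in(("top front",.28,.022),("top back",.258,.022),("bot front",.28,0)):
    L=f(a,b);print(t,n,proj(c,[[L[0],.03,L[1]]])[0])
im=vision.get_image("wrist");g=cv2.cvtColor(im,cv2.COLOR_RGB2GRAY).astype(int)
print(g[180:290:2,470:490].mean(1).astype(int))
E
```

```text
0.3 top front [157.9269 225.1823]
0.3 top back [170.3638 253.5017]
0.3 bot front [172.2423 198.9779]
0.34 top front [150.2708 242.0847]
0.34 top back [164.3931 269.1116]
0.34 bot front [165.4118 212.0147]
0.38 top front [142.2198 261.2101]
0.38 top back [158.21   286.4357]
0.38 bot front [158.2026 226.9111]
[ 59  85  82  81  63  61  61  61  63  62  61  62  65  64  57  65  66  68
  68  69  70  70  70  71  76  83  93  95  94  94  94  93  92  93  92  91
  91  91  89 189 214 215 215 215 216 216 217 218 218 218 219 219 219 219
 205]
```

Request:
{"method": "carry_out", "body": {
  "increments": [-2, 0, -5, 0, 0, 0, -2, 0, -5, 0, 0, 0, -2, 0, -5, 0, 0, 0, -2, 0, -5, 0, 0, 0, -2, 0, -6, 0, 0, 0, -2, 0, -6, 0, 0, 0, -1, 0, -5, 0, 0, 0, 0, 0, 0, 0, 0, 0]
}}

```text
clock: 12.68
position: [0.6529, 0.1149, 0.2396]
ee_rot: [0.041, 3.093, -0.015]
force: [1.1, 0.1, 0.7]
width: 0.006
gripper_force: 0.5
```

```bash
python3 - <<'E'
from h import *
s=readout.observe();print(s["force"],s["gripper_force"])
b=vision.get_image("wrist")[130:330,100:540,::-1];a=vision.get_image("scene")[150:350,230:500,::-1]
cv2.imwrite("pics/w7.png",np.hstack([cv2.resize(b,None,fx=1.2,fy=1.2),cv2.resize(a,(270,240))]))
E
```

```text
[1.0804 0.0767 0.6801] 0.46124076181513374
```

View pics/w7.png

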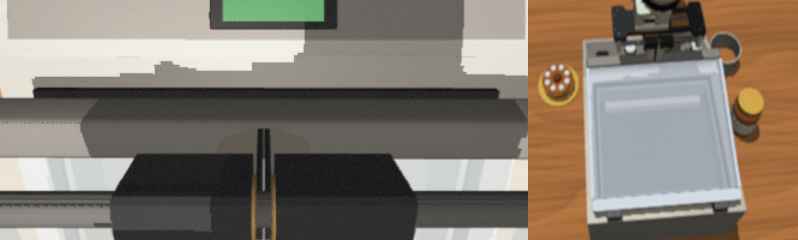

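The fingers rest on the strip and the lid is following them down. Continue along the arc.

Request:
{"method": "carry_out", "body": {
  "increments": [-1.5, 0, -6, 0, 0, 0, -1.5, 0, -6, 0, 0, 0, -1.5, 0, -6, 0, 0, 0, -1, 0, -6, 0, 0, 0, -1, 0, -6, 0, 0, 0, -1, 0, -6, 0, 0, 0, -0.5, 0, -6, 0, 0, 0, -0.5, 0, -5, 0, 0, 0, 0, 0, 0, 0, 0, 0]
}}

```text
clock: 13.9
position: [0.6443, 0.1148, 0.1929]
ee_rot: [0.041, 3.093, -0.015]
force: [-1.4, 1.7, 2.0]
width: 0.003
gripper_force: 1.1
```

Request:
{"method": "carry_out", "body": {
  "increments": [0, 0, -3, 0, 0, 0, 0, 0, -2, 0, 0, 0, 0, 0, 0, 0, 0, 0]
}}

```text
clock: 14.28
position: [0.6439, 0.1148, 0.188]
ee_rot: [0.041, 3.093, -0.015]
force: [-3.5, 1.2, 4.1]
width: 0.001
gripper_force: 2.4
```

Request:
{"method": "carry_out", "body": {
  "increments": [0, 0, -1, 0, 0, 0, 0, 0, -1, 0, 0, 0, 0, 0, 0, 0, 0, 0]
}}

```text
clock: 14.65
position: [0.6438, 0.1149, 0.1865]
ee_rot: [0.041, 3.093, -0.014]
force: [-5.6, 1.3, 9.0]
width: 0.002
gripper_force: 4.8
```

Request:
{"method": "carry_out", "body": {
  "increments": [0, 0, -1, 0, 0, 0, 0, 0, 0, 0, 0, 0]
}}

```text
clock: 14.9
position: [0.6438, 0.1149, 0.1859]
ee_rot: [0.041, 3.093, -0.014]
force: [-7.0, 0.7, 12.1]
width: 0.005
gripper_force: 6.2
```

Request:
{"method": "carry_out", "body": {
  "increments": [0, 0, -1, 0, 0, 0, 0, 0, 0, 0, 0, 0]
}}

```text
clock: 15.15
position: [0.6438, 0.1149, 0.1851]
ee_rot: [0.041, 3.093, -0.014]
force: [-7.9, 0.2, 13.9]
width: 0.007
gripper_force: 7.5
```

Request:
{"method": "carry_out", "body": {
  "increments": [0, 0, -1, 0, 0, 0, 0, 0, 0, 0, 0, 0]
}}

```text
clock: 15.4
position: [0.6437, 0.1149, 0.1844]
ee_rot: [0.041, 3.093, -0.013]
force: [-10.2, -0.1, 18.9]
width: 0.008
gripper_force: 8.9
```

Request:
{"method": "carry_out", "body": {
  "increments": [0, 0, -1, 0, 0, 0, 0, 0, -1, 0, 0, 0, 0, 0, 0, 0, 0, 0, 0, 0, 0, 0, 0, 0]
}}

```text
clock: 15.9
position: [0.6436, 0.1149, 0.183]
ee_rot: [0.041, 3.093, -0.013]
force: [-13.0, -0.4, 22.9]
width: 0.004
gripper_force: 11.6
```

```bash
python3 - <<'E'
from h import *
s=readout.observe();print(s["clock"],s["position"],s["force"])
b=vision.get_image("wrist")[:,:,::-1];a=vision.get_image("scene")[150:350,230:500,::-1]
cv2.imwrite("pics/w8.png",np.hstack([cv2.resize(b,None,fx=.75,fy=.75),cv2.resize(a,(320,300))]))
E
```

```text
15.9 [0.6436 0.1149 0.183 ] [-12.9748  -0.4422  22.9264]
```

View pics/w8.png

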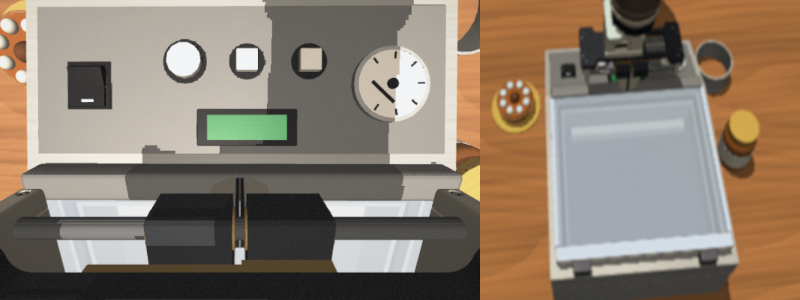

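The lid lies flat on the deck with the strip level, the rocker is on, the keys are up, and the jar, ring and tart have not moved. The fingers hold the lid with about 23 N.

```bash
python3 -c "
from cell import arm;print(arm.sign_off())"
```

```text
the job is handed in; nothing more can be done
None
```

I switched the packer on, pressed the pump key and let it come back up, then pushed the lid down onto its seal and handed the job in at about 16 s with the fingers still holding it at about 23 N; the jar, cake ring and tart were not moved.

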